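Pull the blown fuse with the fuse tongs

ROBOT

A 6-joint arm with a two-finger parallel gripper is mounted at the origin on the work surface. World frame = base frame: x ahead of the robot, y to its left, z up, the work surface at z = 0. Lengths are in mm, angles in rad, forces in N, time in s.
With the tool pointing down it reaches from about 275 to 1000 mm from the base axis. Payload 8.4 kg.
Tool frame: the origin (TCP) lies at the very end of the fingers, on their centre line; the grasp point (between the pads) lies 19 mm behind it; z points along the fingers, x is the direction in which the jaws open and shut, and the axes are right-handed (so a half turn about z gives the same grasp; the last joint's range is limited). The gripper opens to 85 mm and grips with 20 to 120 N. Pads are 22 mm wide; open, the fingers measure 114 mm over their backs; the gripper's body (76 mm by 85 mm) begins 54 mm behind the grasp point. The pads swing forward as they close: fully open they stand 13 mm farther back than shut.
Start: joints at [-1.305, 0.353, 1.633, -0, 1.155, -0.002], TCP at [165.38, -602.725, 231.281] pointing down, gripper open.
Joint ranges: [-2.63, 2.63], [-0.92, 2.1], [0.06, 2.66], [-1.3, 4.44], [0, 2.69], [-3.02, 3.02]. Speed limits (rad/s): [2.22, 2.22, 2.79, 3.14, 3.14, 3.14].

INTERFACE

Orientations are given as [roll, pitch, yaw] about the fixed x, y, z axes, in that order (R = Rz(yaw) Ry(pitch) Rx(roll)).
In Python, from rig import r gives the robot as it stands. The module is installed in compiled form; this text tells all that it offers.
- The arm moves only by the tool apply_moves, never from a script. Its argument "targets" is a list that holds one entry, the list of rows, each a list of 7 numbers: the gripper's target within -1 to 1 (fully open at 1, half-way at 0, shut at -1), then the shift along the tool's x, y, z in cm, then the turn, a rotation vector about the tool's x, y, z in degrees. A call has 1 to 8 rows; each row is the pose to reach, as a shift and turn from the pose measured when the call began, along the tool's axes at that moment; what a row does not reach only later rows make up. A row lasts 1/10 s, in which the tool goes at most 50 mm and 8.59 degrees, less where a joint would pass 70% of its speed; a pose out of reach is approached as far as the arm can. A call with a gripper value outside its range is refused whole. The fingers move at their own pace and stop on an object; "newtons" is the grip in N (left out, the last holds). Time passes only in rows, so rows that repeat a pose let the fingers close. It gives the time, the measured TCP pose, the force and the opening at its end, in the units of the state.
- r.sense(): the state, without advancing time (a new reading comes with each control period).
- r.grab_frame(name): name is "scene" or "top" or "wrist"; returns a dict with "pixels" (420x560x3 uint8, red, green, blue), "fov_y" (degrees; the focal length in pixels is half the picture's height over the tangent of half this angle, whatever the lens; pixels are square), "cx", "cy" (the principal point, pixels), "R" (3x3) and "t" (3): a world point X has camera coordinates R X + t; the wrist camera has in their place "mount" (4x4, takes a point from camera to tool coordinates, whose origin is the TCP and whose axes are the tool frame's). Camera axes: x right, y down, z forward; pixel columns grow to the right and rows downward; lengths in mm; the calibration is good to about 2 mm. A picture is of the moment at which its call begins: read the wrist's pose just before it. There is no depth.
- r.sign_off(): hands the job in, once; it reports no verdict.
The state is a dict: "clock": time; "qpos": joint angles; "qvel": joint speeds; "joint_efforts": joint torques, N m; "eef_pos": TCP position; "tcp_rot": TCP orientation; "contact_force": force on the tool from outside, world axes, zero at the start; "wrist_torque": the same for the moment, N m; "opening": opening from 0.0 (shut) to 1.0 (fully open).
Only numpy, scipy, OpenCV 4.12 (cv2) and the standard library are available. Lean on these libraries where they do the work, as an engineer would, in place of code of your own. Each camera call takes 0.05 s, during which the arm holds its last target. There are 200 camera calls.

TASK

The fuse with the red band has blown: on its base turn both red hold-down knobs a quarter turn anticlockwise, fully to their stops, so that their tongues swing clear of the fuse. Then take the yellow fuse tongs from the caddy by their handles, squeeze them shut on the red-banded fuse where it sits in its clips, and lift it out with the tongs alone, never touching the fuse with the gripper. Do not put anything down: finish while still holding the fuse motionless in the squeezed tongs, about 10 cm or more above where it sat and clear of everything, with the green-banded fuse, its knobs and the other things on the desk left as they are.

Things in the scene. Friction and masses are not known exactly. Their poses are not given: they have to be found in the camera images.
- red_fuse: the blown fuse: cylinder 21 mm in diameter, 127 mm long, white ceramic with steel end caps and a broad red band (34 mm) round its middle, 55 to 115 g. Origin: its centre; x along its axis. Starts lying in the clips of its base.
- green_fuse: the sound fuse, the same but with a green band, in the other base under its own closed knobs. Leave it.
- red_base: Red fuse's black fuse base, block 216 (x) x 56 x 16 mm, fixed on the plate. Origin: centre of its underside, 12 mm above the table; x along the base, away from the robot. Copper U clips at x = -53 and +53 mm (18 mm long, 31 mm wide, tops 57 mm above the origin) hold the fuse along x, axis 50 mm above the origin; between x = -38 and 38 mm it is free all round, 34 mm of air below its axis.
- green_base: the same kind of base, with the green-banded fuse, beside the other at about 150 mm; which is left and which is right varies. Leave it and its two red knobs alone.
- green_near (a joint): angle of the near knob of the green-banded fuse's base; starts at 0 (closed) and is to stay.
- green_far (a joint): angle of the far knob of the green-banded fuse's base; starts at 0 (closed) and is to stay.
- red_near (a joint): angle of the near (robot's side) knob of the red fuse's base. 0 = closed: a steel tongue on its spindle reaches 28 mm inwards over the fuse's cap, 2 mm above it, so the fuse cannot lift. Grows anticlockwise seen from above; end stop at 1.5 rad, tongue then clear of the fuse. Starts at 0 to 0.15. Turns against 0.06 N m of friction and stays where left.
- red_far (a joint): angle of the far knob of the red fuse's base. 0 = closed: a steel tongue on its spindle reaches 28 mm inwards over the fuse's cap, 2 mm above it, so the fuse cannot lift. Grows anticlockwise seen from above; end stop at 1.5 rad, tongue then clear of the fuse. Starts at 0 to 0.15. Turns against 0.06 N m of friction and stays where left.
- red_near_grip (a point): on the upright axis of the near knob (-80 mm along the red fuse's base), 12 mm below its top. Red bar grip 46 mm long (point's x, turning with it, in line with the tongue), 14 mm thick (y), from 20 mm below this point to 12 mm above; beneath it a 20 mm steel hub and the 12 mm wide tongue, top 24 mm below this point.
- red_far_grip (a point): on the upright axis of the far knob (+80 mm along the red fuse's base), 12 mm below its top. Red bar grip 46 mm long (point's x, turning with it, in line with the tongue), 14 mm thick (y), from 20 mm below this point to 12 mm above; beneath it a 20 mm steel hub and the 12 mm wide tongue, top 24 mm below this point.
- tongs: yellow scissor-pattern fuse tongs (140 g), upright in the caddy, handles up, dark jaws down, sprung open. Origin: the steel pivot; z up towards the handles; handles and jaws open and close along x; the pivot pin lies along y. Handles: flat bars 18 mm wide (y), 8 mm thick, tops 92 mm above the pivot. Feet of the jaws 65 mm below the pivot when open, 69 mm closed.
- tongs_grip (a point): where to grip: midway between the handles, 72 mm above the pivot. Handles are 60 mm over their outsides here when open (each leaning out 0.24 rad), 26 mm (upright) when shut on a fuse, 20 mm at the stop; as they close, pivot and jaws sink 5 mm below where the fingers hold them. Squeezing takes about 5 N at first and 9 N at the fuse; beyond that the jaws press 1.4 times the extra squeeze.
- tongs_jaws (a point): midway between the jaws, 50 mm below the pivot, 122 mm below tongs_grip: the fuse's axis should lie here once shut, along the tongs' y; up to 8 mm higher or lower still holds. Jaws 22 mm wide (y), upright flats with slanted lips at top and bottom, lips about 41 mm apart when open, 36 mm with the handles at 55 mm; they reach 19 mm below this point.
- tongs_a: one half of the tongs: handle on the +x side of the tongs, jaw on the -x side. Origin at the pivot; axes as body tongs when open.
- tongs_b: the other half of the tongs: handle on the -x side, jaw on the +x side. Origin at the pivot.
- caddy: grey steel tool caddy, fixed. Origin: on the table under the centre of the upright tongs slot (inside 72 mm along x, 26 mm along y, walls 4 mm, rim 58 mm and floor 8 mm above the table). On its +y side an open compartment (y = 17 to 63 mm, rim 75 mm) with three markers standing up to 110 mm above the table.
- panel: black steel plate 365 (x) x 310 x 12 mm flat on the table, fixed, carrying both fuse bases and, along its far edge (115 to 207 mm beyond its origin in x), power supply, controller, circuit breakers, relays and duct, up to 105 mm above the table. Origin: on the table, 27 mm nearer the robot than the plate's centre; x away from the robot.
- pen: dark blue pen, 136 x 10 mm, lying on the desk. Bystander.
- screwdriver: screwdriver with a red handle, 190 mm long, lying on the desk. Bystander.
- tape: yellow roll of tape, 72 mm across, 19 mm high, flat on the desk. Bystander.
- relay: loose plug-in relay, 36 x 28 x 53 mm, pale clear cover, standing on the desk. Bystander.
- meter: dark hand-held multimeter, 150 x 74 x 42 mm, lying on the desk. Bystander.
- parts_box: open cardboard parts box, 160 x 110 x 50 mm, on the desk. Bystander.
Not all that is in view belongs to the job. Leave any pink look-alike of the tongs alone.

How it is judged (in metres and radians):
On the way, in this order (a step that is already met when the one before it is completed fails the run):
1. both hold-down knobs of the red-banded fuse's base turned to their stops, the fuse still in its clips (value of joint each of red_near, red_far above 1.38 rad and z of red_fuse in the frame of red_base below 0.057 m and horizontal distance between red_fuse and red_base below 0.012 m), for 0.2 s.
2. tongs held by their handles and lifted clear of the caddy (contact force between the fingers and tongs_a above 2 N and contact force between the fingers and tongs_b above 2 N and z of tongs_jaws in the frame of caddy above 0.085 m and z of red_fuse in the frame of red_base below 0.057 m and horizontal distance between red_fuse and red_base below 0.012 m), for 0.2 s.
3. both jaws of the tongs closed on the red-banded fuse while it sits in its clips (contact force between the fingers and tongs_a above 2 N and contact force between the fingers and tongs_b above 2 N and contact force between each of tongs_a, tongs_b and red_fuse above 3 N and z of red_fuse in the frame of red_base below 0.057 m and horizontal distance between red_fuse and red_base below 0.012 m), for 0.1 s.
At the end, for the whole second after the job is handed in: Knobs still beyond 1.38 rad; fingers press both handles (over 2 N), both jaws press the red fuse (over 3 N) within 30 mm of the jaws' centre; fuse 85 mm or more above its seat, at rest; only the tongs touch it, only fingers and fuse touch the tongs; green fuse within 10 mm of its place (contact force between the fingers and tongs_a above 2 N and contact force between the fingers and tongs_b above 2 N and contact force between each of tongs_a, tongs_b and red_fuse above 3 N and value of joint each of red_near, red_far above 1.38 rad and z of red_fuse in the frame of red_base above 0.135 m and distance between red_fuse and tongs_jaws below 0.03 m and contact force between each of the fingers, the arm and red_fuse below 0.2 N and contact force between each of panel, caddy, red_base, green_base and red_fuse below 0.1 N and contact force between each of panel, caddy, red_base, green_base and tongs below 0.1 N and linear speed of red_fuse below 0.03 m/s and angular speed of red_fuse below 0.3 rad/s and distance of green_fuse from where it was at the start of the episode below 0.01 m); the arm keeps its last pose, push and grip.
It fails at once if the gripper or arm touches the red-banded fuse (contact force between any of the fingers, the arm and red_fuse above 0.5 N).
It fails at once if the green-banded fuse is moved by more than 15 mm (distance of green_fuse from where it was at the start of the episode above 0.015 m).
It fails at once if a knob of the green-banded fuse's base is turned (value of joint any of green_near, green_far above 0.25 rad).
It fails at once if a bystander on the desk is pushed by more than 30 mm (distance of any of pen, screwdriver, tape, relay, meter, parts_box from where it was at the start of the episode above 0.03 m).
It also fails if it takes over 64 s, if anything falls off the work surface, if the arm or the gripper's body presses on something with over 40 N, if the wrist force passes 120 N, or if a joint passes its speed limit or range.

## Working session

There is one attempt and no reset: what is moved stays moved. The work goes in short steps, Python scripts to look and compute and a tool call to move; the robot and the scene stay as the last step left them, time stands still between calls to the robot, and variables do not carry over. Pictures are saved under pics/ and viewed, about 8 in all and at most 12, crops included, and the job is handed in when it is done.

Besides the shell and the picture viewer there is one more tool, called after ">>>" as name(argument=value, ...) on one line, values as JSON. apply_moves: Moves the arm, as the interface text tells. Its arguments: {"type":"object","properties":{"targets":{"type":"array"},"newtons":{"type":"number"}},"required":["targets"]}

```bash
mkdir -p pics; python3 - <<'E'
from rig import r
import cv2,pickle
s=r.sense();print(s)
for n in("scene","top"):
    f=r.grab_frame(n);pickle.dump(f,open(n+'.pkl','wb'))
    cv2.imwrite(f'pics/{n}0.png',f['pixels'][:,:,::-1]);print(n,f['fov_y'],f['cx'],f['cy'],f['R'],f['t'])
E
```

```text
{'clock': 0.0, 'qpos': array([-1.30538288e+00,  3.53656144e-01,  1.63414340e+00, -9.77370356e-06,
        1.15523445e+00, -2.39040308e-03]), 'qvel': array([1.33979499e-03, 1.31213023e-03, 2.35244555e-05, 8.67859386e-05,
       7.03897011e-04, 1.99835712e-03]), 'joint_efforts': array([ 2.04285247e-04, -6.05241537e+01, -3.42064476e+01, -4.73496084e-05,
        9.16445075e-03,  2.03057078e-05]), 'eef_pos': array([ 165.25711921, -602.24395853,  230.55274276]), 'tcp_rot': array([ 3.14158716e+00,  1.44135809e-03, -1.30298853e+00]), 'contact_force': array([ 0.05085266,  0.40121273, -0.87217177]), 'wrist_torque': array([ 0.00017708, -0.04243346,  0.03307152]), 'opening': 0.9999795638751244}
scene 50.794694475651156 281.47113208752126 209.67331756804612 [[-0.75444587  0.65620794  0.01423224]
 [ 0.48696529  0.57414208 -0.65819881]
 [-0.44008662 -0.48964477 -0.75270962]] [ 309.6745508  -151.00355806 1488.69645905]
top 44.935534444328844 281.3072080747854 207.8237327234968 [[ 0.01284987 -0.99990865 -0.00419098]
 [-0.99574438 -0.01241361 -0.09131826]
 [ 0.09125789  0.00534658 -0.99581294]] [  54.69856079  477.25730606 1599.14755   ]
```

View pics/top0.png

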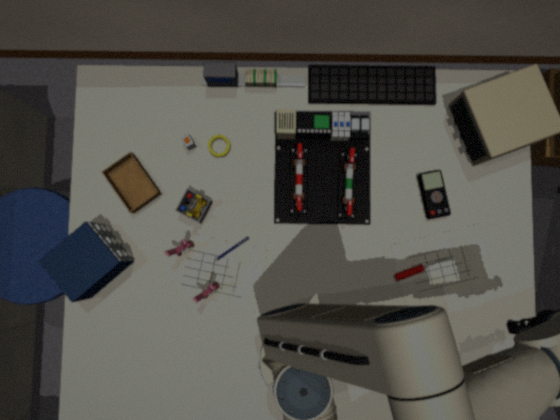

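View pics/scene0.png

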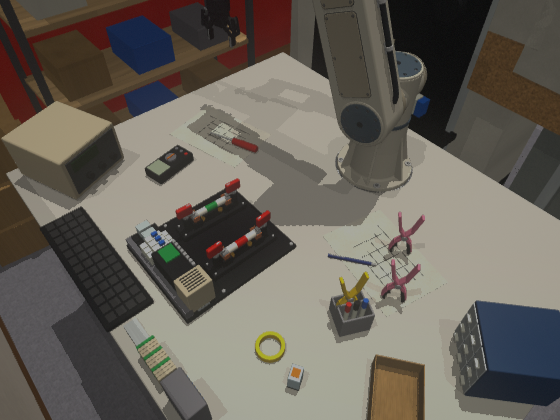

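The red-banded fuse is at about (299,180) in the top view, with knobs at (300,150) and (298,207). The green-banded one is at (349,183). The yellow tongs stand in the caddy at (194,205), and the pink look-alikes at (180,248) and (207,292) are left alone. Next I enlarge to confirm, and measure.

```bash
cat > h.py <<'E'
import numpy as np,cv2,pickle
from scipy.spatial.transform import Rotation as Ro
def cam(f,s=None):
    F=210/np.tan(np.radians(f['fov_y']/2)); 
    if 'R' in f and f['R'] is not None: R=np.array(f['R']);return F,R.T,-R.T@np.array(f['t'])
    M=np.array(f['mount']);W=Ro.from_euler('xyz',s['tcp_rot']).as_matrix()
    return F,W@M[:3,:3],W@M[:3,3]+s['eef_pos']
def ray(f,p,s=None):
    F,R,c=cam(f,s);d=R@np.array([(p[0]-f['cx'])/F,(p[1]-f['cy'])/F,1]);return c,d/np.linalg.norm(d)
def onz(f,p,z,s=None):
    c,d=ray(f,p,s);return c+d*(z-c[2])/d[2]
def proj(f,X,s=None):
    F,R,c=cam(f,s);q=R.T@(np.array(X)-c);return q[:2]/q[2]*F+[f['cx'],f['cy']]
def tri(a,b):
    A=np.zeros((3,3));v=np.zeros(3)
    for c,d in(a,b):P=np.eye(3)-np.outer(d,d);A+=P;v+=P@c
    X=np.linalg.solve(A,v);g=[np.linalg.norm((np.eye(3)-np.outer(d,d))@(X-c)) for c,d in(a,b)];return X,g
def blobs(img,lo,hi,amin=8):
    h=cv2.cvtColor(img,cv2.COLOR_RGB2HSV);m=cv2.inRange(h,lo,hi)
    if lo[0]==0: m|=cv2.inRange(h,(172,lo[1],lo[2]),(180,255,255))
    n,l,st,c=cv2.connectedComponentsWithStats(m);return [(st[i][4],c[i].round(1),st[i][:4]) for i in range(1,n) if st[i][4]>=amin],l
E
python3 - <<'E'
from h import *
T,S=[pickle.load(open(n+'.pkl','rb')) for n in('top','scene')]
for n,f in(('top',T),('scene',S)):
    print(n,'red');[print(*b) for b in blobs(f['pixels'],(0,150,90),(8,255,255))[0]]
    print('yellow');[print(*b) for b in blobs(f['pixels'],(20,130,90),(33,255,255))[0]]
cr=lambda f,x,y,w,h:cv2.resize(f['pixels'][y:y+h,x:x+w,::-1],(400,300),interpolation=cv2.INTER_CUBIC)
o=np.vstack([np.hstack([cr(T,255,125,120,90),cr(T,164,182,60,45)]),np.hstack([cr(S,170,170,120,90),cr(S,310,257,90,68)])])
cv2.imwrite('pics/c1.png',o)
E
```

```text
top red
41 [299.4 149.3] [298 144   4  14]
34 [351.6 153.9] [350 148   4  14]
44 [299.  178.9] [297 175   5   9]
9 [189. 195.] [188 194   3   3]
40 [298.7 204. ] [297 198   5  12]
43 [349.4 208.5] [348 201   4  14]
yellow
149 [219.  145.6] [209 135  21  22]
15 [198.5 195.9] [196 194   6   4]
30 [197.9 206.5] [196 203   5   8]
12 [188.9 214.1] [187 213   5   3]
scene red
124 [244.2 144.2] [232 139  25  12]
46 [232.3 182.7] [225 179  14   9]
55 [182.3 208.9] [176 205  15   9]
58 [262.7 215.6] [256 211  14  11]
76 [241.1 240.4] [235 235  13  12]
70 [212.8 247.2] [206 242  16  12]
23 [348.3 304.2] [346 302   6   6]
yellow
336 [352.4 288.9] [336 272  33  33]
426 [269.6 346.5] [255 331  30  32]
```

View pics/c1.png

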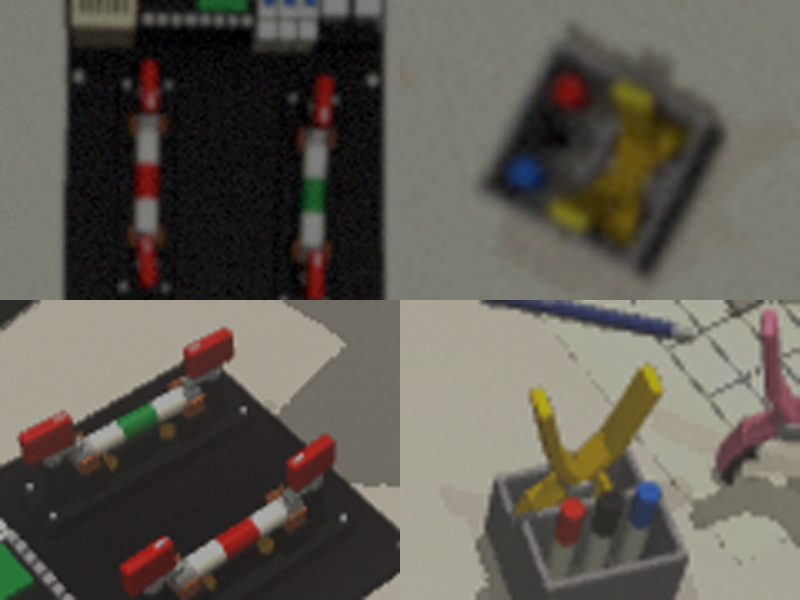

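The crops confirm this: red-banded fuse between its two red knobs (top crop 148,180), green-banded one to its right. The yellow tongs stand open in the caddy, handle tops at top-view px (198.8,196.7) and (189.5,214.2), with markers on the other side.

```bash
python3 - <<'E'
from h import *
T,S=[pickle.load(open(n+'.pkl','rb')) for n in('top','scene')]
for n,t,s in[('far',(299.4,149.3),(212.8,247.2)),('band',(299,178.9),(241.1,240.4)),('near',(298.7,204.0),(262.7,215.6)),('gfar',(351.6,153.9),(182.3,208.9)),('gnear',(349.4,208.5),(232.3,182.7)),
 ('h1a',(198.8,196.7),(341.5,278)),('h1b',(198.8,196.7),(366.3,275.1)),('h2a',(189.5,214.2),(341.5,278)),('h2b',(189.5,214.2),(366.3,275.1)),('redmk',(189,195),(348.3,304.2))]:
    X,g=tri(ray(T,t),ray(S,s));print(n,X.round(1),np.round(g,1))
for n,t,z in [('far',(299.4,149.3),110),('band',(299,178.9),72),('near',(298.7,204.0),110)]:print(n,onz(T,t,z).round(1))
w=r=None
E
```

```text
far [648.1   7.3 112.6] [0.3 0.3]
band [562.8   7.2  68.2] [1. 1.]
near [482.4   6.4 108.4] [2.1 2.1]
gfar [ 636.1 -151.8  111.9] [0.5 0.5]
gnear [ 470.4 -146.5  108.3] [1.6 1.6]
h1a [493.8 300.7 163. ] [0.9 0.9]
h1b [476.1 318.8 187. ] [25.8 25.8]
h2a [461.5 310.7 138.5] [27.5 27.5]
h2b [441.9 328.8 156.1] [0.5 0.5]
redmk [504.2 340.1 109.7] [0.3 0.3]
far [648.4   7.4 110. ]
band [562.9   6.6  72. ]
near [480.7   7.9 110. ]
```

```bash
cat > go.py <<'E'
import sys
from h import *
from rig import r
def go(x,y,z,yaw,s=None):
    s=s or r.sense();W=Ro.from_euler('xyz',s['tcp_rot']);G=Ro.from_euler('xyz',[np.pi,0,np.radians(yaw)])
    print('shift cm',(W.inv().apply(np.array([x,y,z])-s['eef_pos'])/10).round(2),'turn',np.degrees((W.inv()*G).as_rotvec()).round(1),'at',s['eef_pos'].round(1),np.degrees(s['tcp_rot']).round(1),'op',round(s['opening'],2),'t',round(s['clock'],2))
if __name__=='__main__': go(*map(float,sys.argv[1:5]))
E
python3 go.py 484 7 230 -90
```

```text
shift cm [-50.32 -46.86   0.13] turn [ 0.   0.1 15.3] at [ 165.2 -602.3  230.6] [ 1.80e+02  1.00e-01 -7.47e+01] op 1.0 t 0.1
```

>>> apply_moves(targets=[[[0.2,-50.3,-46.9,0,0,0,15.3],[0.2,-50.3,-46.9,0,0,0,15.3],[0.2,-50.3,-46.9,0,0,0,15.3],[0.2,-50.3,-46.9,0,0,0,15.3],[0.2,-50.3,-46.9,0,0,0,15.3],[0.2,-50.3,-46.9,0,0,0,15.3],[0.2,-50.3,-46.9,0,0,0,15.3],[0.2,-50.3,-46.9,0,0,0,15.3]]])

```text
clock: 0.9
eef_pos: [351.2, -246.5, 231.3]
tcp_rot: [3.141, 0.001, -1.571]
contact_force: [0.9, -1.2, 1.0]
opening: 0.597
```

```bash
python3 go.py 484 7 230 -90
```

```text
shift cm [-25.34 -13.29   0.15] turn [0.  0.1 0. ] at [ 351.2 -246.5  231.3] [ 1.8e+02  1.0e-01 -9.0e+01] op 0.6 t 0.9
```

>>> apply_moves(targets=[[[0.2,-25.3,-13.3,0,0,0,0],[0.2,-25.3,-13.3,0,0,0,0],[0.2,-25.3,-13.3,0,0,0,0],[0.2,-25.3,-13.3,0,0,0,0],[0.2,-25.3,-13.3,0,0,0,0],[0.2,-25.3,-13.3,0,0,0,0],[0.2,-25.3,-13.3,0,0,0,0],[0.2,-25.3,-13.3,0,0,0,0]]])

```text
clock: 1.7
eef_pos: [483.8, 7.2, 231.1]
tcp_rot: [3.14, 0.001, -1.568]
contact_force: [-0.5, -0.9, -0.4]
opening: 0.601
```

```bash
python3 - <<'E'
from h import *
from rig import r
s=r.sense();f=r.grab_frame('wrist');pickle.dump((s,f),open('w1.pkl','wb'))
cv2.imwrite('pics/w1.png',f['pixels'][:,:,::-1]);print(s['eef_pos'],s['tcp_rot'],np.round(f['mount'],3),f['fov_y'])
[print(*b,onz(f,b[1],110,s).round(1)) for b in blobs(f['pixels'],(0,150,60),(8,255,255),40)[0]]
E
```

```text
[483.82141807   7.20177614 231.05159306] [ 3.14020951e+00  9.11204994e-04 -1.56828522e+00] [[ 1.00000e+00 -0.00000e+00  0.00000e+00 -5.06000e-01]
 [ 0.00000e+00  9.54000e-01  2.99000e-01 -7.69380e+01]
 [-1.00000e-03 -2.99000e-01  9.54000e-01 -1.42557e+02]
 [ 0.00000e+00  0.00000e+00  0.00000e+00  1.00000e+00]] 65.29095736207773
378 [278.7  11.5] [269   0  20  24] [625.2   6.6 110. ]
1353 [491.1  18.7] [471   0  46  42] [ 621.  -144.7  110. ]
905 [277.  102.8] [266  83  23  40] [563.7   7.6 110. ]
842 [276.1 199.1] [267 170  19  57] [487.3   8.2 110. ]
1543 [450.9 210.9] [433 182  39  59] [ 477.3 -139.3  110. ]
1115 [534.6 337.4] [506 320  54  34] [ 350.1 -240.3  110. ]
```

View pics/w1.png

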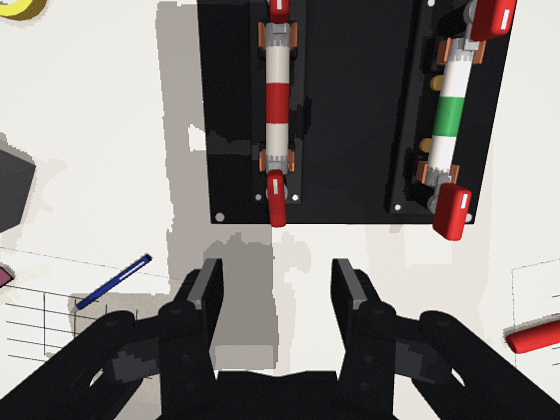

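The wrist view shows the red fuse (band at 277,103) and its near knob (277,200), tilted slightly. The gripper is in line with it, and the green base is to the right.

```bash
python3 - <<'E'
from h import *
s,f=pickle.load(open('w1.pkl','rb'))
b,l=blobs(f['pixels'],(0,150,60),(8,255,255),40)
print('outer end top',onz(f,(277.5,226.5),114,s).round(1),'inner end low',onz(f,(275,170.5),84,s).round(1),'band axis',onz(f,(277,102.8),70,s).round(1))
h=cv2.cvtColor(f['pixels'],cv2.COLOR_RGB2HSV);m=cv2.inRange(h,(0,150,60),(8,255,255))|cv2.inRange(h,(172,150,60),(180,255,255))
for v in range(172,227,6):
    u=np.where(m[v,255:300])[0]+255;print(v,u.min(),u.max(),[onz(f,(k,v),112,s)[:2].round(1).tolist() for k in(u.min(),u.max())])
for p in((277,47),(277,152)):print('cap',onz(f,p,70,s).round(1))
E
python3 go.py 484 7.5 90 -90
```

```text
outer end top [464.5   7.  114. ] inner end low [506.5   9.2  84. ] band axis [564.1   7.6  70. ]
172 269 281 [[510.6, 13.9], [510.6, 4.3]]
178 267 283 [[505.6, 15.6], [505.7, 2.6]]
184 267 283 [[500.6, 15.6], [500.7, 2.6]]
190 268 283 [[495.6, 14.8], [495.6, 2.5]]
196 268 283 [[490.5, 14.9], [490.5, 2.5]]
202 268 284 [[485.4, 14.9], [485.4, 1.6]]
208 269 285 [[480.2, 14.1], [480.2, 0.7]]
214 269 285 [[474.9, 14.1], [474.9, 0.7]]
220 270 285 [[469.5, 13.3], [469.6, 0.6]]
226 273 282 [[464.2, 10.8], [464.2, 3.1]]
cap [608.7   7.7  70. ]
cap [521.1   7.5  70. ]
shift cm [-0.1  -0.07 14.11] turn [0.1 0.  0.1] at [483.5   6.4 231.1] [179.9   0.  -89.9] op 0.6 t 1.75
```

>>> apply_moves(targets=[[[0.2,-0.1,-0.1,5,0,0,-3],[0.2,-0.1,-0.1,9,0,0,-3],[0.2,-0.1,-0.1,12,0,0,-3],[0.2,-0.1,-0.1,14.1,0,0,-3],[0.2,-0.1,-0.1,14.1,0,0,-3],[-1,-0.1,-0.1,14.1,0,0,-3],[-1,-0.1,-0.1,14.1,0,0,-3],[-1,-0.1,-0.1,14.1,0,0,-3]]], newtons=40)

```text
clock: 2.55
eef_pos: [485.3, 7.6, 91.7]
tcp_rot: [-3.14, 0.001, -1.518]
contact_force: [-1.5, -0.1, 4.7]
opening: 0.153
```

>>> apply_moves(targets=[[[-1,0,0,0,0,0,0],[-1,0,0,0,0,0,0],[-1,0,0,0,0,0,0]]])

```text
clock: 2.85
eef_pos: [485.2, 7.6, 91.8]
tcp_rot: [-3.14, 0.001, -1.518]
contact_force: [1.7, 0.4, -8.1]
opening: 0.155
```

```bash
python3 go.py 484 7.5 90 -5; python3 -c "
from rig import r;s=r.sense();print(s['contact_force'],s['wrist_torque'])"
```

```text
shift cm [0.   0.12 0.18] turn [ -0.1   0.  -82. ] at [485.2   7.6  91.8] [-1.799e+02  1.000e-01 -8.700e+01] op 0.16 t 2.85
[ 1.71137749  0.42295695 -8.06080397] [ 0.01464383 -0.2276012   0.03425015]
```

>>> apply_moves(targets=[[[-1,0,0,0,0,0,-8.5],[-1,0,0,0,0,0,-17],[-1,0,0,0,0,0,-25.5],[-1,0,0,0,0,0,-34],[-1,0,0,0,0,0,-42.5],[-1,0,0,0,0,0,-51],[-1,0,0,0,0,0,-59.5],[-1,0,0,0,0,0,-68]]])

```text
clock: 3.65
eef_pos: [485.2, 7.8, 91.8]
tcp_rot: [-3.14, -0.0, -0.325]
contact_force: [0.9, 1.6, -8.6]
opening: 0.153
```

>>> apply_moves(targets=[[[-1,0,0,0,0,0,-7],[-1,0,0,0,0,0,-14],[-1,0,0,0,0,0,-16],[-1,0,0,0,0,0,-16]]])

```text
clock: 4.05
eef_pos: [485.1, 7.8, 91.8]
tcp_rot: [-3.14, -0.001, -0.047]
contact_force: [1.8, 0.7, -8.8]
opening: 0.153
```

```bash
python3 go.py 485 7.5 92 -2; python3 -c "
from rig import r;s=r.sense();print(s['contact_force'],s['wrist_torque'])"
```

```text
shift cm [-0.01  0.03 -0.02] turn [-0.1 -0.  -0.7] at [485.1   7.8  91.8] [-179.9   -0.    -2.7] op 0.15 t 4.05
[ 1.83040791  0.73952519 -8.7810003 ] [ 0.03130777 -0.23815329 -0.73095243]
```

>>> apply_moves(targets=[[[-0.25,0,0,0,0,0,0],[-0.25,0,0,0,0,0,0],[-0.25,0,0,-4,0,0,0],[-0.25,0,0,-8,0,0,8],[-0.25,4,-0.2,-12,0,0,16],[-0.25,9,-0.4,-14,0,0,25],[-0.25,14,-0.6,-14,0,0,33],[-0.25,15.9,-0.7,-14,0,0,42]]])

```text
clock: 4.85
eef_pos: [648.3, 7.0, 234.3]
tcp_rot: [-3.136, -0.003, -0.779]
contact_force: [-0.6, 0.6, 0.3]
opening: 0.374
```

>>> apply_moves(targets=[[[-0.1,0,0,0,0,0,8.5],[-0.1,0,0,0,0,0,17],[-0.1,0,0,0,0,0,25.5],[-0.1,0,0,0,0,0,34],[-0.1,0,0,0,0,0,42.5],[-0.1,0,0,0,0,0,44]]])

```text
clock: 5.45
eef_pos: [648.4, 7.0, 234.7]
tcp_rot: [-3.135, 0.001, -1.55]
contact_force: [0.3, 0.4, -0.2]
opening: 0.45
```

```bash
python3 - <<'E'
from h import *
from rig import r
from go import go
s=r.sense();f=r.grab_frame('wrist');pickle.dump((s,f),open('w2.pkl','wb'))
cv2.imwrite('pics/w2.png',f['pixels'][:,:,::-1])
h=cv2.cvtColor(f['pixels'],cv2.COLOR_RGB2HSV);m=cv2.inRange(h,(0,150,60),(8,255,255))|cv2.inRange(h,(172,150,60),(180,255,255))
for b in blobs(f['pixels'],(0,150,60),(8,255,255),100)[0]:print(*b,onz(f,b[1],112,s).round(1))
go(644.5,7.5,91,-87)
E
```

```text
826 [276.7 201.3] [268 175  18  57] [650.5   7.6 112. ]
1559 [455.  218.1] [437 191  38  58] [ 638.7 -145.   112. ]
548 [275.  270.7] [265 255  21  32] [585.7   7.8 112. ]
1201 [273.8 352.8] [251 338  45  31] [496.6   7.3 112. ]
shift cm [-0.04  0.48 14.37] turn [-0.4  0.1 -1.7] at [648.4   7.  234.7] [-1.796e+02  1.000e-01 -8.870e+01] op 0.45 t 5.5
```

View pics/w2.png

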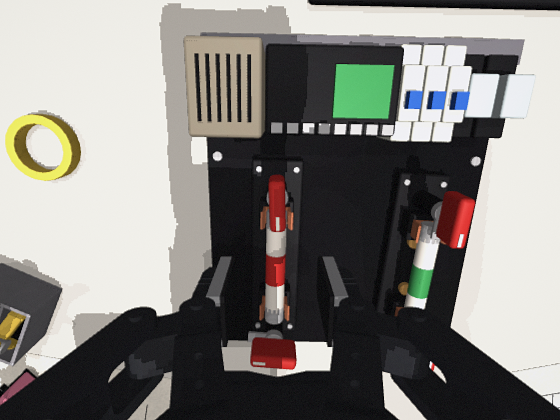

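The wrist view shows the near knob turned crosswise (275,353), with the fuse still in place. The far knob (277,201) is nearly in line and centred between the fingers.

>>> apply_moves(targets=[[[-0.1,0,0.4,5,0,0,0],[-0.1,0,0.4,9,0,0,-1],[-0.1,0,0.4,12,0,0,-1],[-0.1,0,0.4,14.3,-0.4,0,-1],[-0.1,0,0.4,14.3,-0.4,0,-1],[-1,0,0.4,14.3,-0.4,0,-1],[-1,0,0.4,14.3,-0.4,0,-1],[-1,0,0.4,14.3,-0.4,0,-1]]])

```text
clock: 6.3
eef_pos: [646.5, 7.0, 93.4]
tcp_rot: [-3.139, 0.001, -1.53]
contact_force: [0.6, 0.3, 0.7]
opening: 0.156
```

>>> apply_moves(targets=[[[-1,0,0,0,0,0,0],[-1,0,0,0,0,0,-5],[-1,0,0,0,0,0,-10]]])

```text
clock: 6.6
eef_pos: [646.4, 7.3, 93.4]
tcp_rot: [-3.139, 0.001, -1.352]
contact_force: [1.2, 1.2, -6.5]
opening: 0.154
```

```bash
python3 go.py 644.5 7.5 92 -3; python3 -c "
from rig import r;s=r.sense();print(s['contact_force'],s['wrist_torque'])"
```

```text
shift cm [-0.06  0.18  0.14] turn [ -0.2  -0.1 -74.4] at [646.4   7.3  93.4] [-1.798e+02  1.000e-01 -7.740e+01] op 0.15 t 6.6
[ 1.20246893  1.16052344 -6.49293747] [ 0.22381015 -0.11963359 -0.09269323]
```

>>> apply_moves(targets=[[[-1,0,0,0,0,0,-8.5],[-1,0,0,0,0,0,-17],[-1,0,0,0,0,0,-25.5],[-1,0,0,0,0,0,-34],[-1,0,0,0,0,0,-42.5],[-1,0,0,0,0,0,-51],[-1,0,0,0,0,0,-59.5],[-1,0,0,0,0,0,-67]]])

```text
clock: 7.4
eef_pos: [645.3, 8.2, 93.4]
tcp_rot: [-3.138, -0.0, -0.176]
contact_force: [-2.3, 3.7, -3.6]
opening: 0.156
```

>>> apply_moves(targets=[[[-1,0,0,0,0,0,-6],[-1,0,0,0,0,0,-8],[-1,0,0,0,0,0,-8]]])

```text
clock: 7.7
eef_pos: [645.1, 8.3, 93.4]
tcp_rot: [-3.138, -0.0, -0.038]
contact_force: [1.0, 0.2, -6.2]
opening: 0.154
```

```bash
python3 go.py 644.5 7.5 92 -3; python3 -c "
from rig import r;s=r.sense();print(s['contact_force'],s['wrist_torque'])"
```

```text
shift cm [-0.06  0.08  0.14] turn [-0.2 -0.   0.8] at [645.1   8.3  93.4] [-179.8   -0.    -2.2] op 0.15 t 7.7
[ 0.97065261  0.16424526 -6.20905216] [-0.01971752 -0.01357667 -0.87166286]
```

>>> apply_moves(targets=[[[-0.25,0,0,0,0,0,0],[-0.25,0,0,0,0,0,0],[-0.25,0,0,-4,0,0,0],[-0.25,0,0,-9,0,0,0],[0.2,0,0,-14,0,0,0],[1,-3,-4,-17,0,0,8],[1,-6,-9,-18.7,0,0,16],[1,-9,-14,-18.7,0,0,26]]])

```text
clock: 8.5
eef_pos: [574.6, 127.2, 282.1]
tcp_rot: [-3.135, -0.003, -0.468]
contact_force: [0.6, 1.3, -0.0]
opening: 0.999
```

```bash
python3 go.py 468 315 280 -28
```

```text
shift cm [-17.99 -11.95   0.23] turn [-0.4 -0.2  1.2] at [574.6 127.2 282.1] [-179.6   -0.2  -26.8] op 1.0 t 8.5
```

>>> apply_moves(targets=[[[1,-4,-2.7,0,-0.4,-0.2,1.2],[1,-8,-5.4,0,-0.4,-0.2,1.2],[1,-12,-8,0.2,-0.4,-0.2,1.2],[1,-16,-10.7,0.2,-0.4,-0.2,1.2],[1,-18,-12,0.2,-0.4,-0.2,1.2],[1,-18,-12,0.2,-0.4,-0.2,1.2]]])

```text
clock: 9.1
eef_pos: [466.7, 318.1, 281.1]
tcp_rot: [-3.14, 0.0, -0.486]
contact_force: [0.4, -0.5, 0.1]
opening: 0.997
```

```bash
python3 - <<'E'
from h import *
from rig import r
from go import go
s=r.sense();f=r.grab_frame('wrist');pickle.dump((s,f),open('w3.pkl','wb'))
cv2.imwrite('pics/w3.png',f['pixels'][:,:,::-1])
for b in blobs(f['pixels'],(20,130,60),(33,255,255),60)[0]:print(*b,onz(f,b[1],163,s).round(1))
go(468,315,280,-28)
E
```

```text
1864 [450.8 125.9] [418  96  65  61] [615.2 311.2 163. ]
1914 [279.6 189. ] [240 168  80  45] [475.2 328.6 163. ]
shift cm [0.12 0.13 0.09] turn [-0.  -0.   0.1] at [467.6 316.7 280.9] [-180.    -0.   -27.9] op 1.0 t 9.15
```

View pics/w3.png

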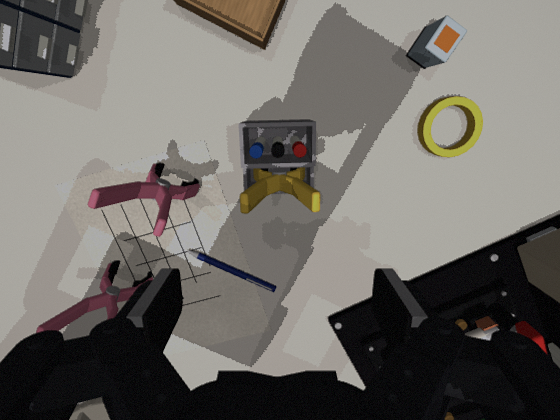

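The wrist view shows the yellow tongs at (280,189), aligned with the image, with handle tops at about (245,203) and (316,203). The three markers are behind them and the pink look-alikes to the left.

```bash
python3 - <<'E'
from h import *
s,f=pickle.load(open('w3.pkl','rb'))
T,S=[pickle.load(open(n+'.pkl','rb')) for n in('top','scene')]
h=cv2.cvtColor(f['pixels'],cv2.COLOR_RGB2HSV);m=cv2.inRange(h,(18,110,40),(35,255,255));m[:,:230]=0;m[:,330:]=0
for v in range(168,216,4):
    u=np.where(m[v])[0]; print(v,u.min(),u.max(),len(u)) if len(u) else 0
a,b=onz(f,(245.5,202),163,s),onz(f,(316,202),163,s);print(a.round(1),b.round(1),np.linalg.norm(a-b),((a+b)/2).round(1),np.degrees(np.arctan2(*(b-a)[1::-1])))
for p,q,z in(((316,202),(341.5,278),0),((245.5,202),(366.3,275.1),0)):
    X,g=tri(ray(f,p,s),ray(S,q));print(X.round(1),np.round(g,1))
# caddy rim corners at z=75 (marker box) 
for p in((242,122),(314,121),(243,164),(316,164)):print(onz(f,p,75,s).round(1))
print(onz(f,(450.8,128),10,s))
E
```

```text
168 257 304 9
172 253 304 37
176 254 304 51
180 255 302 48
184 253 307 55
188 248 313 66
192 243 319 67
196 240 319 51
200 240 319 42
204 240 319 33
208 241 319 23
212 241 248 8
[445.1 332.  163. ] [496.7 304.7 163. ] 58.31242282801856 [470.9 318.4 163. ] -27.84859640938356
[497.  304.  167.6] [2.1 2.1]
[445.  331.4 162. ] [0.3 0.3]
[464.6 390.   75. ]
[530.5 356.3  75. ]
[444.  351.8  75. ]
[513.  315.3  75. ]
[680.31513467 264.87435435  10.        ]
```

```bash
python3 - <<'E'
import cv2
i=cv2.imread('pics/w3.png')[110:225,225:335];cv2.imwrite('pics/w3c.png',cv2.resize(i,None,fx=5,fy=5,interpolation=cv2.INTER_CUBIC))
E
```

```text
(no output)
```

View pics/w3c.png

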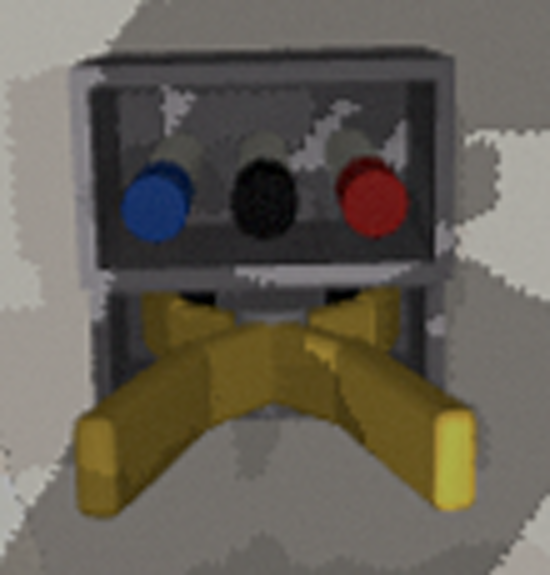

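```bash
python3 go.py 470 317 127 -28
```

```text
shift cm [ 0.19 -0.13 15.39] turn [-0.  -0.   0.1] at [467.6 316.7 280.9] [-180.    -0.   -27.9] op 1.0 t 9.15
```

>>> apply_moves(targets=[[[1,0.2,-0.1,4,0,0,0],[1,0.2,-0.1,8,0,0,0],[1,0.2,-0.1,10,0,0,0],[1,0.2,-0.1,12,0,0,0],[1,0.2,-0.1,14,0,0,0],[1,0.2,-0.1,15.4,0,0,0],[1,0.2,-0.1,15.4,0,0,0]]], newtons=20)

```text
clock: 9.85
eef_pos: [469.5, 315.2, 125.4]
tcp_rot: [3.139, 0.001, -0.487]
contact_force: [0.2, 0.1, 0.1]
opening: 1.002
```

```bash
python3 - <<'E'
from h import *
from rig import r
from go import go
go(470,317,127,-28);print(r.sense()['contact_force'])
for n in('wrist','scene'):
  s=r.sense();f=r.grab_frame(n);pickle.dump((s,f),open(n+'4.pkl','wb'));cv2.imwrite(f'pics/{n}4.png',f['pixels'][:,:,::-1])
w=cv2.imread('pics/wrist4.png');c=cv2.imread('pics/scene4.png')[150:350,230:430]
cv2.imwrite('pics/v4.png',np.hstack([cv2.resize(w,(400,300)),cv2.resize(c,(400,400))[:300]]))
E
```

```text
shift cm [-0.04 -0.18 -0.16] turn [0.1 0.  0.1] at [469.5 315.2 125.4] [179.9   0.  -27.9] op 1.0 t 9.85
[0.21709873 0.1007222  0.09349759]
```

View pics/v4.png

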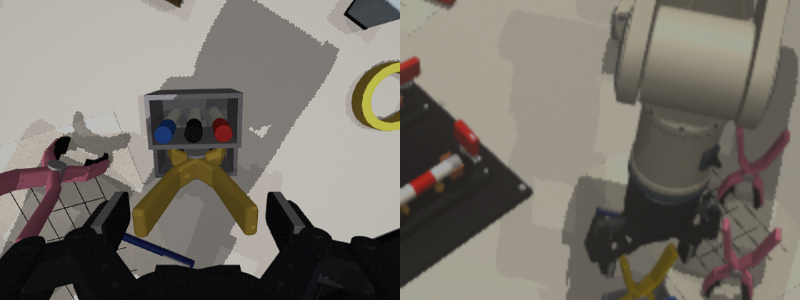

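The handles sit between the open fingers. I check the fore-aft alignment from this view.

```bash
python3 - <<'E'
from h import *
s,f=pickle.load(open('wrist4.pkl','rb'))
W=Ro.from_euler('xyz',s['tcp_rot']).as_matrix();tx,ty=W[:,0],W[:,1]
c=np.array([s['eef_pos'][0],s['eef_pos'][1],165.])
for sx in(-31,31):
  for sy in(-9,9):print(sx,sy,proj(f,c+tx*sx+ty*sy,s).round(1))
h=cv2.cvtColor(f['pixels'],cv2.COLOR_RGB2HSV);m=cv2.inRange(h,(18,110,40),(35,255,255));m[:,:150]=0;m[:,400:]=0
for v in range(206,345,8):
    u=np.where(m[v])[0]; print(v,u.min(),u.max(),len(u)) if len(u) else 0
i=f['pixels'][190:350,170:390,::-1];cv2.imwrite('pics/v5.png',cv2.resize(i,None,fx=3,fy=3))
E
```

```text
-31 -9 [190.1 304.3]
-31 9 [193.9 345.6]
31 -9 [361.4 304.2]
31 9 [357.8 345.5]
214 235 315 56
222 238 312 66
230 241 308 68
238 237 312 76
246 229 320 92
254 222 327 89
262 215 334 78
270 207 342 79
278 200 349 83
286 192 356 87
294 186 360 86
302 186 360 74
310 187 359 62
318 188 359 49
326 189 356 35
```

View pics/v5.png

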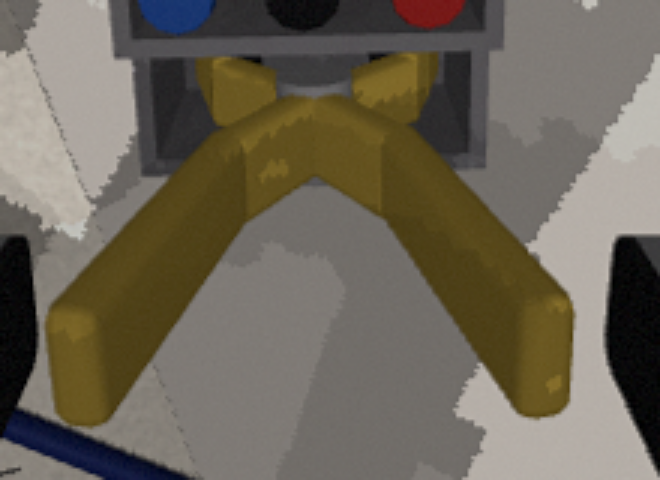

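>>> apply_moves(targets=[[[1,-0.1,-0.5,0,0,0,0],[1,-0.1,-0.5,0,0,0,0],[0.25,-0.1,-0.5,0,0,0,0],[0.25,-0.1,-0.5,-0.1,0,0,0],[0.25,-0.1,-0.5,-0.2,0,0,0],[0.25,-0.1,-0.5,-0.2,0,0,0]]], newtons=20)

```text
clock: 10.55
eef_pos: [474.8, 323.1, 132.9]
tcp_rot: [-3.134, -0.004, -0.487]
contact_force: [1.0, -0.0, 21.5]
opening: 0.686
```

```bash
python3 go.py 471 319 127 -28; python3 -c "
from rig import r;s=r.sense();print(s['contact_force'],s['wrist_torque'])"
```

```text
shift cm [-0.15  0.55  0.59] turn [-0.4 -0.3  0.1] at [474.8 323.1 132.9] [-179.6   -0.3  -27.9] op 0.69 t 10.55
[ 0.98521381 -0.02493823 21.46919412] [-0.19685544 -0.13851615 -0.03277213]
```

>>> apply_moves(targets=[[[0.25,-0.1,0.2,-0.3,0.4,0.3,0],[0.25,-0.1,0.2,-0.6,0.4,0.3,0],[0.25,-0.1,0.2,-1,0.4,0.3,0],[0.25,-0.1,0.2,-1.4,0.4,0.3,0]]])

```text
clock: 10.95
eef_pos: [472.5, 321.5, 146.7]
tcp_rot: [-3.128, -0.009, -0.487]
contact_force: [0.1, 0.6, -2.0]
opening: 0.629
```

```bash
python3 - <<'E'
from h import *
from rig import r
from go import go
go(471,319,127,-28);print(r.sense()['contact_force'])
s=r.sense();f=r.grab_frame('wrist');pickle.dump((s,f),open('w6.pkl','wb'));cv2.imwrite('pics/w6.png',f['pixels'][:,:,::-1])
E
```

```text
shift cm [-0.03  0.32  1.97] turn [-0.8 -0.5  0.1] at [472.5 321.5 146.7] [-179.2   -0.5  -27.9] op 0.63 t 10.95
[ 0.14661373  0.56945945 -2.02011426]
```

View pics/w6.png

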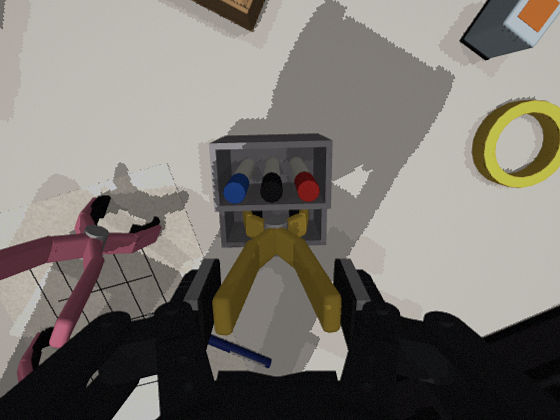

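The tongs are held: about 2 N of weight, opening 0.63 (53 mm), handles between the pads. I lift straight up.

>>> apply_moves(targets=[[[0.25,0,0,-1.5,-0.8,-0.5,0],[0.25,0,0,-4,-0.8,-0.5,0],[0.25,0,0,-7,-0.8,-0.5,0],[0.25,0,0,-10,-0.8,-0.5,0],[0.25,0,0,-12.5,-0.8,-0.5,0],[0.25,0,0,-14,-0.8,-0.5,0],[0.25,0,0,-14,-0.8,-0.5,0],[0.25,0,0,-14,-0.8,-0.5,0]]])

```text
clock: 11.8
eef_pos: [470.5, 320.5, 286.7]
tcp_rot: [3.141, -0.0, -0.487]
contact_force: [0.5, -0.2, -1.5]
opening: 0.63
```

```bash
python3 go.py 564.5 7.6 285 -90;  python3 -c "
from rig import r;s=r.sense();print(s['contact_force'],s['wrist_torque'])"
```

```text
shift cm [22.94 23.26  0.19] turn [ 0.  -0.  62.1] at [470.5 320.5 286.7] [180.   -0.  -27.9] op 0.63 t 11.8
[ 0.49291215 -0.21136664 -1.52890495] [ 0.02027187  0.02601222 -0.0349167 ]
```

>>> apply_moves(targets=[[[0.25,1.5,1.5,0,0,0,4],[0.25,4,4,0,0,0,12],[0.25,7,7,0,0,0,20],[0.25,10,10,0,0,0,28],[0.25,13,13,0,0,0,36],[0.25,16,16,0,0,0,44],[0.25,18,18.3,0,0,0,51],[0.25,19,19.3,0,0,0,55]]])

```text
clock: 12.6
eef_pos: [547.8, 58.3, 285.0]
tcp_rot: [3.139, -0.001, -1.453]
contact_force: [0.5, -0.4, -0.9]
opening: 0.626
```

```bash
python3 go.py 564.5 7.6 285 -90
```

```text
shift cm [ 5.23 -1.07 -0.  ] turn [ 0.2 -0.1  6.7] at [547.8  58.3 285. ] [ 1.798e+02 -1.000e-01 -8.330e+01] op 0.63 t 12.6
```

>>> apply_moves(targets=[[[0.25,2.5,-0.5,0,0,0,3],[0.25,4.5,-1,0,0,0,6.7],[0.25,5.2,-1.1,0,0.2,-0.1,6.7],[0.25,5.2,-1.1,0,0.2,-0.1,6.7]]])

```text
clock: 13.0
eef_pos: [564.3, 7.4, 283.7]
tcp_rot: [3.14, 0.001, -1.57]
contact_force: [0.4, 0.3, -1.5]
opening: 0.629
```

```bash
python3 - <<'E'
from h import *
from rig import r
from go import go
go(564.5,7.6,285,-90)
s=r.sense();f=r.grab_frame('wrist');g=r.grab_frame('scene');t=r.grab_frame('top');pickle.dump((s,f,g,t),open('w7.pkl','wb'))
w=f['pixels'][:,:,::-1];c=g['pixels'][100:300,150:350,::-1]
for b in blobs(f['pixels'],(0,150,60),(8,255,255),100)[0]:print(*b)
cv2.imwrite('pics/v7.png',np.hstack([cv2.resize(w,(400,300))[:300],cv2.resize(c,(400,400),interpolation=cv2.INTER_CUBIC)[50:350]]))
E
```

```text
shift cm [-0.02 -0.02 -0.13] turn [0.1 0.  0. ] at [564.3   7.4 283.7] [179.9   0.  -90. ] op 0.63 t 13.0
1288 [444.2 113.6] [428  89  34  53]
706 [275.9 101.6] [253  93  50  19]
542 [276.8 179.8] [268 165  19  31]
864 [415.3 265.6] [403 243  27  47]
229 [278.5 261.9] [262 255  33  13]
675 [521.5 350.8] [497 339  47  26]
```

View pics/v7.png

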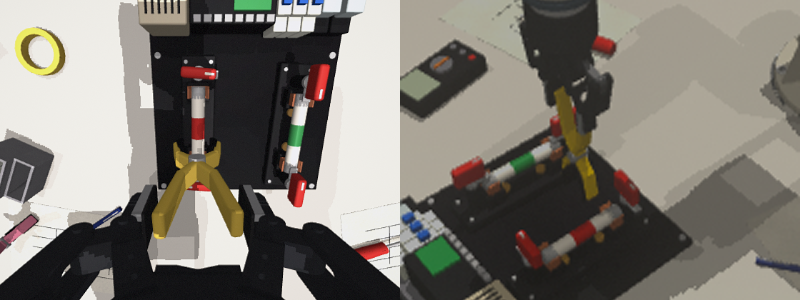

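Both red knobs are crosswise, the fuse is seated, and the tongs hang over it. The handles are at about (275,300) and the pivot at about (274,220) in full wrist pixels. I enlarge this once to find where the pivot sits relative to the gripper.

```bash
python3 - <<'E'
from h import *
s,f,g,t=pickle.load(open('w7.pkl','rb'))
w=f['pixels'][180:350,200:356,::-1];c=g['pixels'][155:255,200:280,::-1]
a=cv2.resize(w,None,fx=3,fy=3,interpolation=cv2.INTER_CUBIC);b=cv2.resize(c,None,fx=4,fy=4,interpolation=cv2.INTER_CUBIC)
b=cv2.copyMakeBorder(b,0,a.shape[0]-b.shape[0],0,0,cv2.BORDER_CONSTANT);cv2.imwrite('pics/v8.png',np.hstack([a,b]));print(a.shape,b.shape)
E
```

```text
(510, 468, 3) (510, 320, 3)
```

View pics/v8.png

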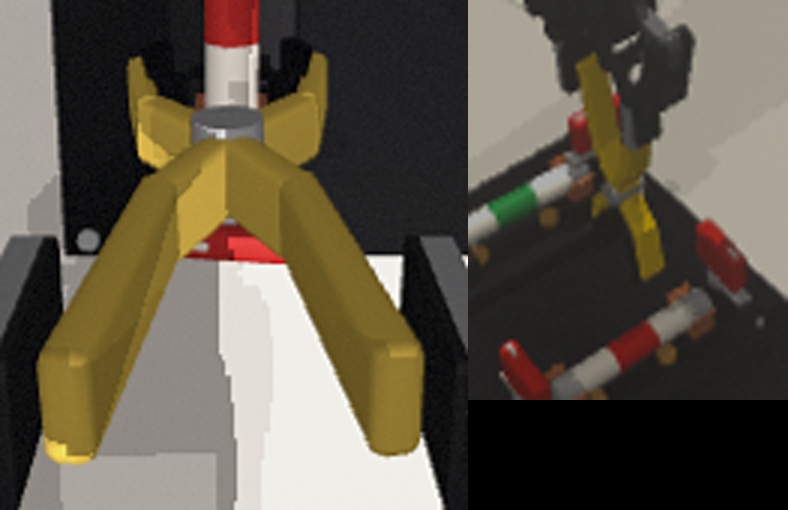

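```bash
python3 - <<'E'
from h import *
s,f,g,t=pickle.load(open('w7.pkl','rb'))
W=Ro.from_euler('xyz',s['tcp_rot']).as_matrix();e=s['eef_pos']
P=lambda q:proj(f,e+W@np.array(q,float),s).round(1)
for q in((237.8,203),(235.5,205),(239.8,203)):
    X,gp=tri(ray(f,(275.7,219),s),ray(g,q));print('pin',X.round(1),np.round(gp,1),'tool',(W.T@(X-e)).round(1))
for y0 in(-4,-2,0,2):
    print(y0,'top face',[(d,P((0,y0,d-92))[1],P((0,y0+9,d-92))[1]-P((0,y0-9,d-92))[1]) for d in(54,58,62,66,70)])
    print('  pin',[(d,P((0,y0-13,d))[1]) for d in(54,58,62,66,70)])
# width check: outer-outer at top front edge px 38..420 ->127
for d in(54,62,70):print(d,P((30,0,d-92))-P((-30,0,d-92)),'ctr',P((0,0,d-92)),P((0,-13,d)))
# jaw tip yellow
for X in ((564.5,7.6,72),(564.5,7.6,62)):print('fuse',proj(f,X,s).round(1))
E
```

```text
pin [566.3   9.2 219.3] [3.4 3.4] tool [-1.7 -2.1 64.4]
pin [569.2   8.5 216.5] [0.3 0.3] tool [-1.  -5.  67.1]
pin [563.    9.6 215.6] [5.4 5.4] tool [-2.1  1.2 68.1]
-4 top face [(54, np.float64(313.1), np.float64(41.69999999999999)), (58, np.float64(306.9), np.float64(40.80000000000001)), (62, np.float64(301.0), np.float64(39.799999999999955)), (66, np.float64(295.4), np.float64(38.799999999999955)), (70, np.float64(290.1), np.float64(38.0))]
  pin [(54, np.float64(207.3)), (58, np.float64(205.4)), (62, np.float64(203.7)), (66, np.float64(202.0)), (70, np.float64(200.3))]
-2 top face [(54, np.float64(317.7), np.float64(41.39999999999998)), (58, np.float64(311.4), np.float64(40.400000000000034)), (62, np.float64(305.4), np.float64(39.5)), (66, np.float64(299.7), np.float64(38.60000000000002)), (70, np.float64(294.3), np.float64(37.69999999999999))]
  pin [(54, np.float64(210.3)), (58, np.float64(208.4)), (62, np.float64(206.6)), (66, np.float64(204.9)), (70, np.float64(203.2))]
0 top face [(54, np.float64(322.3), np.float64(40.900000000000034)), (58, np.float64(315.8), np.float64(4
[... 210 characters left out ...]
211.4)), (62, np.float64(209.5)), (66, np.float64(207.7)), (70, np.float64(206.0))]
2 top face [(54, np.float64(326.8), np.float64(40.599999999999966)), (58, np.float64(320.2), np.float64(39.60000000000002)), (62, np.float64(314.0), np.float64(38.69999999999999)), (66, np.float64(308.2), np.float64(37.80000000000001)), (70, np.float64(302.6), np.float64(37.0))]
  pin [(54, np.float64(216.3)), (58, np.float64(214.4)), (62, np.float64(212.4)), (66, np.float64(210.6)), (70, np.float64(208.8))]
54 [ 1.602e+02 -1.000e-01] ctr [277.9 322.3] [277.3 213.3]
62 [ 1.509e+02 -1.000e-01] ctr [277.9 309.7] [277.3 209.5]
70 [142.5   0. ] ctr [277.8 298.5] [277.3 206. ]
fuse [276.9 179.8]
fuse [276.9 177.9]
```

>>> apply_moves(targets=[[[0.35,0,-0.2,1,0,0,0],[0.35,0,-0.5,3,0,0,0],[0.35,0,-0.5,5,0,0,0],[0.35,0,-0.5,6.3,0,0,0],[0.35,0,-0.5,6.8,0,0,0],[0.35,0,-0.5,6.8,0,0,0],[0.35,0,-0.5,6.8,0,0,0]]])

```text
clock: 13.85
eef_pos: [569.7, 9.0, 217.2]
tcp_rot: [-3.141, 0.001, -1.568]
contact_force: [-0.1, -0.0, -0.3]
opening: 0.673
```

```bash
python3 - <<'E'
from h import *
from rig import r
from go import go
go(569,7.5,186,-90);s=r.sense();print(s['contact_force'],s['wrist_torque'])
f=r.grab_frame('wrist');pickle.dump((s,f),open('w9.pkl','wb'))
h=cv2.cvtColor(f['pixels'],cv2.COLOR_RGB2HSV);m=cv2.inRange(h,(18,110,40),(35,255,255));m[:,:180]=0;m[:,380:]=0
for v in range(180,345,10):
    u=np.where(m[v])[0]; print(v,u.min(),u.max(),len(u)) if len(u) else 0
for b in blobs(f['pixels'],(0,150,60),(8,255,255),60)[0]:print(*b)
print(proj(f,(564.5,7.6,72),s),proj(f,(564.5,7.6+10.5,62),s),proj(f,(564.5,7.6-10.5,62),s))
E
```

```text
shift cm [0.16 0.08 3.12] turn [-0.   0.   0.1] at [569.7   9.  217.2] [-180.     0.   -89.9] op 0.67 t 13.85
[-0.14349209 -0.02437962 -0.33125394] [ 0.02144569 -0.00873934  0.0084864 ]
200 241 311 13
210 241 310 25
220 242 309 44
230 245 307 63
240 245 307 63
250 239 314 76
260 232 321 68
270 226 328 62
280 219 334 64
290 213 342 70
300 207 346 68
310 207 346 58
320 208 346 48
330 210 343 33
2242 [487.1 123.3] [464  93  49  65]
1119 [277.9 108.4] [248  97  64  24]
654 [278.5 199. ] [268 183  22  33]
969 [445.3 296.9] [429 276  36  42]
1335 [279.1 293.6] [253 279  52  31]
208 [553.2 387.9] [542 380  18  21]
[278.77606286 201.55865957] [267.56422995 198.6235034 ] [289.86328597 198.66755287]
```

>>> apply_moves(targets=[[[0.35,0.15,0,0,0,0,0],[0.35,0.15,0,0,0,0,0],[0.35,0.15,0,0.5,0,0,0],[0.35,0.15,0,1,0,0,0]]])

```text
clock: 14.3
eef_pos: [570.0, 7.4, 207.3]
tcp_rot: [-3.14, 0.001, -1.569]
contact_force: [-0.5, -0.5, -1.3]
opening: 0.677
```

>>> apply_moves(targets=[[[0.35,0,0,0.5,0,0,0],[0.35,0,0,1,0,0,0],[0.35,0,0,1,0,0,0]]])

```text
clock: 14.6
eef_pos: [569.4, 7.4, 196.2]
tcp_rot: [-3.141, 0.001, -1.569]
contact_force: [-0.4, 0.1, -1.5]
opening: 0.678
```

```bash
python3 - <<'E'
from h import *
from rig import r
from go import go
go(569,7.5,186,-90);s=r.sense();print(s['contact_force'],s['wrist_torque'])
f=r.grab_frame('wrist');pickle.dump((s,f),open('w10.pkl','wb'))
h=cv2.cvtColor(f['pixels'],cv2.COLOR_RGB2HSV);m=cv2.inRange(h,(18,110,40),(35,255,255));m[:,:180]=0;m[:,380:]=0
for v in (200,210,220,240,290,300,310,320,330,340):
    u=np.where(m[v])[0]; print(v,u.min(),u.max(),len(u)) if len(u) else 0
for b in blobs(f['pixels'],(0,150,60),(8,255,255),60)[0]:print(*b)
E
```

```text
shift cm [-0.01  0.04  1.02] turn [-0.   0.   0.1] at [569.4   7.4 196.2] [-180.     0.   -89.9] op 0.68 t 14.6
[-0.44241606  0.11135739 -1.5240475 ] [ 0.01207572 -0.03119687  0.00421539]
200 241 310 11
210 241 310 22
220 242 309 44
240 246 307 62
290 213 341 69
300 207 347 72
310 207 346 58
320 208 346 48
330 210 343 33
2779 [503.2 124. ] [476  91  57  71]
1341 [275.6 107.9] [243  95  69  27]
609 [276.8 202. ] [265 187  24  30]
735 [457.3 303.4] [440 288  37  37]
1609 [277.5 306.7] [249 291  56  34]
```

>>> apply_moves(targets=[[[0.35,0,0,0.5,0,0,0],[0.35,0,0,1,0,0,0],[0.35,0,0,1,0,0,0],[0.35,0,0,1,0,0,0]]])

```text
clock: 15.05
eef_pos: [569.6, 7.5, 186.4]
tcp_rot: [-3.141, 0.001, -1.569]
contact_force: [-0.8, 0.5, -1.0]
opening: 0.673
```

>>> apply_moves(targets=[[[0.15,0,0,0,0,0,0],[0,0,0,0,0,0,0],[-0.15,0,0,0,0,0,0],[-0.3,0,0,0,0,0,0],[-0.45,0,0,0,0,0,0],[-1,0,0,0,0,0,0],[-1,0,0,0,0,0,0],[-1,0,0,0,0,0,0]]], newtons=30)

```text
clock: 15.85
eef_pos: [569.8, 7.4, 186.8]
tcp_rot: [-3.141, 0.001, -1.569]
contact_force: [-0.6, 0.0, 2.7]
opening: 0.271
```

```bash
python3 - <<'E'
from h import *
from rig import r
from go import go
go(569,7.5,186,-90);s=r.sense();print(s['contact_force'],s['wrist_torque'])
f=r.grab_frame('wrist');pickle.dump((s,f),open('w11.pkl','wb'))
h=cv2.cvtColor(f['pixels'],cv2.COLOR_RGB2HSV);m=cv2.inRange(h,(18,110,40),(35,255,255));m[:,:180]=0;m[:,380:]=0
for v in (200,210,220,240,290,300,310,320,330,340):
    u=np.where(m[v])[0]; print(v,u.min(),u.max(),len(u)) if len(u) else 0
for b in blobs(f['pixels'],(0,150,60),(8,255,255),60)[0]:print(*b)
E
```

```text
shift cm [-0.01  0.08  0.08] turn [-0.1  0.   0.1] at [569.8   7.4 186.8] [-179.9    0.   -89.9] op 0.27 t 15.85
[-0.5738771   0.00411051  2.74527419] [-0.14983583  0.08703167 -0.15266717]
200 254 297 9
210 252 300 32
220 252 299 25
240 255 297 43
290 249 304 39
300 249 304 38
310 250 304 36
320 250 304 35
3074 [512.1 125.4] [484  91  59  74]
1460 [275.4 108.6] [242  95  72  28]
296 [275.5 200. ] [264 191  25  20]
1572 [462.1 322.2] [442 294  42  62]
789 [278.8 317.6] [249 298  57  35]
60 [556.  406.5] [550 402  10  11]
```

>>> apply_moves(targets=[[[-1,0,0,-0.1,0,0,0],[-1,0,0,-0.2,0,0,0],[-1,0,0,-0.3,0,0,0],[-1,0,0,-0.3,0,0,0]]], newtons=35)

```text
clock: 16.3
eef_pos: [569.6, 7.3, 189.6]
tcp_rot: [-3.141, 0.001, -1.569]
contact_force: [-0.1, -1.3, -2.3]
opening: 0.268
```

>>> apply_moves(targets=[[[-1,0,0,-0.2,0,0,0],[-1,0,0,-0.5,0,0,0],[-1,0,0,-0.9,0,0,0],[-1,0,0,-1.4,0,0,0],[-1,0,0,-2,0,0,0],[-1,0,0,-2,0,0,0]]])

```text
clock: 16.9
eef_pos: [570.3, 7.4, 210.8]
tcp_rot: [-3.139, 0.001, -1.569]
contact_force: [0.6, -0.4, -2.8]
opening: 0.266
```

```bash
python3 - <<'E'
from h import *
from rig import r
s=r.sense();print(s['contact_force'],s['wrist_torque'])
f=r.grab_frame('wrist');cv2.imwrite('pics/w12.png',f['pixels'][:,:,::-1])
for b in blobs(f['pixels'],(0,150,60),(8,255,255),60)[0]:print(*b)
print(proj(f,(564.5,7.6,72),s))
g=r.grab_frame('scene')
for b in blobs(g['pixels'],(0,150,90),(8,255,255))[0]:print(*b)
E
```

```text
[ 0.57059238 -0.43297523 -2.77455535] [-0.01320713 -0.04278686 -0.04115778]
2369 [489.8 124.6] [466  94  50  66]
1174 [275.6 109.3] [245  98  65  24]
297 [275.6 199.6] [264 191  24  20]
1465 [447.  309.5] [430 280  36  62]
491 [276.5 299. ] [268 284  18  30]
440 [548.8 395.9] [530 385  30  25]
[276.95220069 204.2604896 ]
45 [252.  146.9] [249 143   8   8]
58 [182.4 209. ] [176 205  15   9]
40 [261.4 214.6] [257 210  11  12]
9 [236.2 237.6] [235 236   3   5]
64 [213.7 246.9] [208 240  12  14]
24 [348.3 304.3] [346 302   6   6]
```

The band stays fixed in the wrist view while everything else recedes, and the force rose to 2.8 N, so the fuse is in the tongs. I lift on.

>>> apply_moves(targets=[[[-1,0,0,-1,0,0,0],[-1,0,0,-3,0,0,0],[-1,0,0,-5,0,0,0],[-1,0,0,-7,0,0,0],[-1,0,0,-9,0,0,0],[-1,0,0,-10.5,0,0,0],[-1,0,0,-11,0,0,0],[-1,0,0,-11,0,0,0]]])

```text
clock: 17.8
eef_pos: [569.9, 7.3, 320.7]
tcp_rot: [-3.139, 0.001, -1.569]
contact_force: [0.2, -0.1, -2.1]
opening: 0.265
```

>>> apply_moves(targets=[[[-1,0,0,0,0,0,0],[-1,0,0,0,0,0,0],[-1,0,0,0,0,0,0],[-1,0,0,0,0,0,0],[-1,0,0,0,0,0,0]]])

```text
clock: 18.3
eef_pos: [569.8, 7.3, 320.4]
tcp_rot: [-3.14, 0.001, -1.569]
contact_force: [0.1, 0.7, -2.2]
opening: 0.268
```

```bash
python3 - <<'E'
from h import *
from rig import r
s=r.sense();print(s['clock'],s['eef_pos'],s['contact_force'],abs(s['qvel']).max(),s['opening'])
f=r.grab_frame('wrist');g=r.grab_frame('scene');t=r.grab_frame('top')
W=[b for b in blobs(f['pixels'],(0,150,60),(8,255,255),60)[0]];[print(*b) for b in W]
print('scene');S=blobs(g['pixels'],(0,150,90),(8,255,255))[0];[print(*b) for b in S]
print('proj band at z=195',proj(g,(564.5,7.6,195)),'top red');[print(*b) for b in blobs(t['pixels'],(0,150,90),(8,255,255))[0]]
print('scene tongs yellow');[print(*b) for b in blobs(g['pixels'],(20,130,60),(33,255,255))[0]]
cv2.imwrite('pics/fin.png',g['pixels'][:,:,::-1])
E
```

```text
18.3 [569.78881228   7.28458603 320.40407702] [ 0.11801991  0.68720005 -2.22653117] 0.003423861653546326 0.26834225314071114
971 [426.5 119.1] [413  98  29  46]
553 [275.7 108.4] [255 100  45  18]
294 [275.6 199.6] [264 191  24  20]
138 [  5.5 229.2] [  0 223  14  15]
674 [402.4 256.5] [392 236  23  43]
954 [493.6 342.1] [461 328  64  29]
scene
78 [249.5 146.1] [244 141  13  10]
10 [226.8 185.9] [225 185   4   3]
57 [182.3 209. ] [176 205  15   9]
8 [233.4 209.8] [232 208   3   5]
42 [261.6 214.7] [257 210  12  12]
65 [213.8 246.9] [208 240  12  14]
23 [348.3 304.2] [346 302   6   6]
proj band at z=195 [237.45470367 209.63397128] top red
26 [352.  152.8] [351 149   3   9]
31 [349.3 208.5] [348 204   4  10]
140 [409.3 272.7] [396 266  28  14]
scene tongs yellow
184 [233.6 182.8] [228 164  13  31]
146 [237.8 205.2] [229 196  15  21]
429 [269.6 346.5] [255 331  30  32]
```

```bash
python3 -c "
from rig import r;print(r.sign_off());s=r.sense();print(s['clock'],s['opening'],s['contact_force'])"
```

```text
the job is handed in; nothing more can be done
None
the job is handed in; nothing more can be done
```

I turned both red hold-down knobs to their stops and took the yellow tongs from the caddy. I squeezed them shut on the red-banded fuse and lifted it about 13 cm straight up. I handed in at 18.3 s, still holding it.

**Last checks**
- **Fuse held:** the red band stayed at the same wrist-camera pixel (275.6, 199.6) through the lift. Its place in the scene view fits a fuse height of about 195 mm, against 62 mm when seated.
- **Weight and motion:** about 2.2 N hung on the wrist, against about 1.5 N for the tongs alone. The grip opening was steady at 0.268, and the arm was at rest.
- **Knobs:** each took a turning moment of 0.7 to 0.9 N m at its stop, so I judged both fully open. Both red knobs looked unmoved in the scene view after the lift.
- **Green knob:** the far one also looked unmoved in the scene view. The near one was mostly hidden there, but in the top view both kept their places to within about a pixel.

**Not fully settled**
- **Handle gap:** it read 23 mm, below the 26 mm expected with a fuse in the jaws but above the 20 mm stop. I put this down to gripping high on the handles.
- **Final picture:** I had used all 12 views, so the final state was checked by pixel measurements only. I did not look at the green fuse itself or the bystanders separately at the end.

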